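# Put the training kit back on its outlines

### The arm

A 6-joint arm with a two-finger parallel gripper is mounted at the origin on the work surface. World frame = base frame: x ahead of the robot, y to its left, z up, the work surface at z = 0. Lengths are in mm, angles in rad, forces in N, time in s.
With the tool pointing down it reaches from about 300 to 775 mm from the base axis. Payload 14.6 kg.
Tool frame: the origin (TCP) lies between the finger pads; the fingertips stand 17 mm ahead of it and the grasp point (between the pads) lies 2 mm behind it (manip.tip_reach is the distance from the TCP to the fingertips, in mm); z points along the fingers, y is the line along which they close (so a half turn about z gives the same grasp; the last joint's range is limited). The gripper opens to 94 mm and grips with 3 to 60 N. Pads are 16 mm wide; open, the fingers measure 119 mm over their backs; the gripper's body (75 mm by 177 mm) begins 78 mm behind the grasp point.
Start: joints at [-1.213, 0.3, 1.521, -0, 1.321, -0.067], TCP at [226.668, -501.11, 222.446] pointing down, gripper open.
Joint ranges: [-3.03, 3.03], [-0.79, 2.21], [0.23, 2.52], [-1.04, 4.18], [0, 3.07], [-2.55, 2.55]. Speed limits (rad/s): [2.22, 2.22, 2.57, 3.14, 3.14, 3.14].

### API

Orientations are given as [roll, pitch, yaw] about the fixed x, y, z axes, in that order (R = Rz(yaw) Ry(pitch) Rx(roll)).
In Python, from cell import manip, viewer gives the robot as it stands.
- The arm moves only by the tool apply_moves, never from a script. Its argument "moves" is a list of rows, each a list of 3 entries, a list of its own where there are three numbers: the shift along the tool's x, y, z each as a share of 0.25 m, from -1 to 1, then the turn, a rotation vector about the tool's x, y, z each as a share of pi rad, from -1 to 1, then the closure, from 0 (fully open) to 1 (shut). In form: [[[dx, dy, dz], [wx, wy, wz], grip], ...]. A call has 1 to 12 rows; each row is the pose to reach, as a shift and turn from the pose commanded when the call began, along the tool's axes at that moment, turning the shorter way round; what a row does not reach only later rows make up. A row lasts 1/12 s, in which the tool goes at most 41.7 mm and 7.16 degrees, less where a joint would pass 70% of its speed; a pose out of reach is approached as far as the arm can. A call with a number of a shift or a turn outside -1 to 1 is refused whole. A call with a gripper value outside its range is refused whole. The fingers move at their own pace and stop on an object; "squeeze" is the grip in N (left out, the last holds). Time passes only in rows, so rows that repeat a pose let the fingers close. It gives the time, the measured TCP pose, the force, the opening and the grip force at its end, in the units of the state.
- manip.read_state(): the state, without advancing time (a new reading comes with each control period).
- viewer.camera(name): name is "scene" or "top"; returns the picture (420x560x3 uint8, blue, green, red); there is no depth.
- viewer.camera_info(name): a dict with "camera_matrix" (3x3 intrinsics, pixels), "R" (3x3) and "t" (3): a world point X has camera coordinates R X + t. Camera axes: x right, y down, z forward; pixel columns grow to the right and rows downward; lengths in mm; the calibration is good to about 2 mm. A picture is of the moment at which its call begins. camera_info takes no time and is no camera call.
- manip.sign_off(): hands the job in; it is judged then, once.
The state is a dict: "clock": time; "joints": joint angles; "qd": joint speeds; "effort": joint torques, N m; "eef_pos": TCP position; "eef_rot": TCP orientation; "wrist_force": force on the tool from outside, world axes, zero at the start; "moment": the same for the moment, N m; "finger_gap": finger opening in mm; "finger_force": force on a finger pad.
Only numpy, scipy, OpenCV 4.12 (cv2) and the standard library are available. Lean on these libraries where they do the work, as an engineer would, in place of code of your own. Each camera call takes 0.05 s, during which the arm holds its last target. There are 200 camera calls.

### The job

Tidy the sill: lay the dumbbell, the hex key and the carabiner each on the black pad that bears its own white outline, lined up with the outline and turned the way the outline shows, and rest the massage ball in the white ring of the round black seat. Do not tip over the glass tumbler that stands among them.

Things in the scene. Friction and masses are not known exactly. Their poses are not given: they have to be found in the camera images.
- dumbbell: loose small grey plastic dumbbell (about 0.45 kg), lying; 140 mm long. Two hexagonal heads 54 mm across flats, 36 mm long, resting on a flat, joined by a round handle 26 mm in diameter and 68 mm long between the heads. Origin at its centre on the handle's axis, 27 mm above what it lies on; x runs along the handle; the two ends are alike
- hex_key: loose chrome L-shaped hex key (about 80 g) lying flat; bar 10 mm wide, 9 mm high. Long arm 116 mm along its x axis, short arm at its +x end (centre line at x = +53 mm) reaching to y = +41 mm. Origin at the middle of the long arm, 4.5 mm above what it lies on; centre of mass at about x = +13, y = +5 mm; z is up
- carabiner: loose oval red carabiner (about 110 g) lying flat: a closed loop of 10 mm round bar with straight parallel sides and a steel sleeve on one side; outside 96 mm long (along its x) and 46 mm wide (along its y), both ends alike. Origin at the middle of the loop, 5 mm above what it lies on
- ball: loose grey silicone massage ball (about 90 g), 56 mm in diameter (lighter nubs stand out 1.3 mm to the eye only), free to roll. Origin at its centre, 28 mm above the sill
- dumbbell_pad: fixed black pad 156 (x) by 70 (y) by 6 mm thick with a white flat outline of the dumbbell in its middle, long axis along the pad's x. Origin under its centre on the sill; z up
- key_pad: fixed black pad 136 (x) by 70 (y) by 6 mm thick with a white flat L outline of the hex key, its axes parallel to the key's when the key is right: the middle of the long arm belongs at x = 0, y = -17 mm of the pad, the short arm at the pad's +x end pointing to +y. Origin under its centre on the sill; z up
- carabiner_pad: fixed black pad 116 (x) by 66 (y) by 6 mm thick with a white flat oval loop, the carabiner's outline, in its middle, long axis along the pad's x. Origin under its centre on the sill; z up
- ball_seat: fixed black disc, 90 mm in diameter and 6 mm thick, with an upright white ring in its middle (52 mm outside, 38 mm inside, top 16 mm above the sill) in which the ball rests with its centre 37 mm above the sill. Origin under its centre on the sill; z up
- tumbler: loose clear glass tumbler standing upright among the things, rim 60 mm in diameter, 78 mm high. Origin at the middle of its underside; z up. A bystander, to be left standing. (A tape roll 60 mm across and 25 mm high stands on the other side of the middle; taller kit stands only round the edges.)
Mind the look-alikes: they are no part of the job. Of the things like the dumbbell, leave any that is red; of the rest the larger one is meant. Leave any purple look-alike of the hex_key alone.

How it is judged (in metres and radians):
At the end, for the whole second after the job is handed in: Dumbbell, carabiner and key lie flat on their pads, each within 13 mm and 0.26 rad of its outline (key with its short arm on the right side); ball seated in the ring within 8 mm of its axis; heights within 5 mm; all at rest; tumbler upright (0.2 rad) (horizontal distance between dumbbell and dumbbell_pad below 0.013 m and z of dumbbell in the frame of dumbbell_pad between 0.028 and 0.038 m and angle between the x axis of dumbbell and the x axis of dumbbell_pad, either way round below 0.26 rad and horizontal distance between carabiner and carabiner_pad below 0.013 m and z of carabiner in the frame of carabiner_pad between 0.006 and 0.016 m and angle between the x axis of carabiner and the x axis of carabiner_pad, either way round below 0.26 rad and horizontal distance between ball and ball_seat below 0.008 m and z of ball in the frame of ball_seat between 0.0316 and 0.0416 m and x of hex_key in the frame of key_pad between -0.013 and 0.013 m and y of hex_key in the frame of key_pad between -0.03 and -0.004 m and y of key_pad in the frame of hex_key above 0.002 m and z of hex_key in the frame of key_pad between 0.0055 and 0.0155 m and angle between the x axis of hex_key and the x axis of key_pad, either way round below 0.26 rad and angle between the z axis of hex_key and the z axis of key_pad, either way round below 0.2 rad and linear speed of each of dumbbell, hex_key, carabiner, ball below 0.02 m/s and angular speed of each of dumbbell, hex_key, carabiner, ball below 0.3 rad/s and angle between tumbler's own z axis and vertical below 0.2 rad); the robot touches nothing.
It fails at once if the glass tumbler is tipped over (angle between tumbler's own z axis and vertical above 0.6 rad).
It also fails if it takes over 115 s, if anything falls off the work surface, if the arm or the gripper's body presses on something with over 40 N, if the wrist force passes 120 N, or if a joint passes its speed limit or range.

## Working session

There is one attempt and no reset: what is moved stays moved. The work goes in short steps, Python scripts to look and compute and a tool call to move; the robot and the scene stay as the last step left them, time stands still between calls to the robot, and variables do not carry over. Pictures are saved under pics/ and viewed, at most 16 in all, crops included, and the job is handed in when it is done.

Besides the shell and the picture viewer there is one more tool, called after "Call:" as a command line: name --argument value ..., lists and objects as JSON in quotes. apply_moves: Moves the arm, as the interface text tells. Shift numbers are shares of 0.25 m and turn numbers shares of pi rad, none past 1 either way. Its arguments: {"type":"object","properties":{"moves":{"type":"array"},"squeeze":{"type":"number"}},"required":["moves"]}

```bash
mkdir -p pics; ls; python3 - <<'E'
from cell import manip, viewer
import cv2,numpy as np
for n in ("top","scene"):
    im=viewer.camera(n); cv2.imwrite(f"pics/{n}0.png",cv2.resize(im,(784,588),interpolation=cv2.INTER_CUBIC)); cv2.imwrite(f"{n}_raw.png",im)
    i=viewer.camera_info(n); print(n,i)
s=manip.read_state(); print(s)
E
```

```text
pics
top {'camera_matrix': array([[409.99382863,   0.        , 278.70205275],
       [  0.        , 409.99382863, 210.61671985],
       [  0.        ,   0.        ,   1.        ]]), 'R': array([[ 2.09736886e-02, -9.99780015e-01, -1.58969704e-04],
       [-9.99463646e-01, -2.09630513e-02, -2.51589198e-02],
       [ 2.51500528e-02,  6.86559790e-04, -9.99683452e-01]]), 't': array([  60.04271725,  457.170876  , 1083.60565365])}
scene {'camera_matrix': array([[459.86223549,   0.        , 281.70411444],
       [  0.        , 459.86223549, 205.28241512],
       [  0.        ,   0.        ,   1.        ]]), 'R': array([[-0.34006946,  0.94038782, -0.00484786],
       [ 0.76686693,  0.2743285 , -0.58022322],
       [-0.54430494, -0.20103386, -0.81444307]]), 't': array([  76.42162896, -346.33381615, 1778.55660775])}
{'clock': 0.1, 'joints': array([-1.21256456e+00,  3.00412876e-01,  1.52150412e+00,  1.09759929e-05,
        1.32069995e+00, -6.66214168e-02]), 'qd': array([-0.00107483, -0.00317833, -0.0005854 ,  0.00150572,  0.00012984,
        0.00033317]), 'effort': array([ 4.57002234e-04, -5.32645333e+01, -3.53283656e+01,  7.09144771e-02,
        2.34898890e-02, -7.26737676e-05]), 'eef_pos': array([ 226.61732213, -500.91028237,  221.95081369]), 'eef_rot': array([-3.14057134e+00, -7.87974969e-05,  4.24850425e-01]), 'wrist_force': array([ 0.09629197,  0.03098318, -0.88740315]), 'moment': array([-0.02910861, -0.0248475 , -0.01656692]), 'finger_force': 0.0, 'finger_gap': 93.74597501484483}
```

View pics/top0.png

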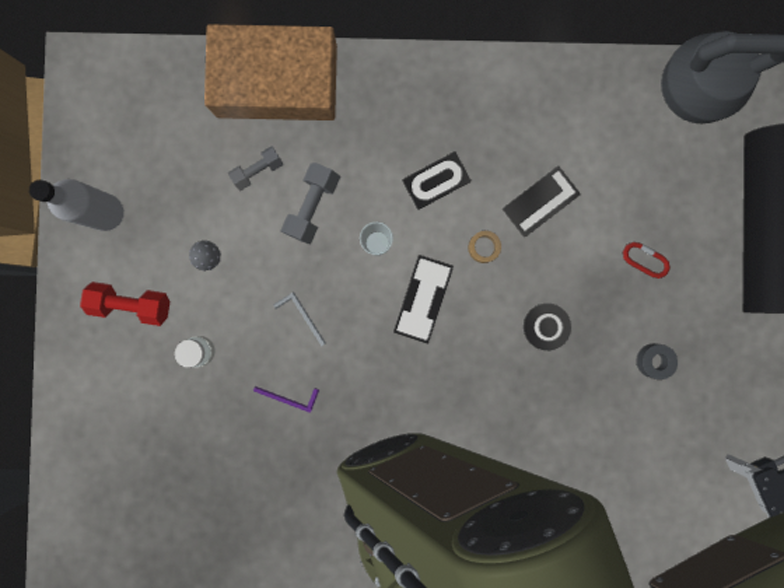

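View pics/scene0.png

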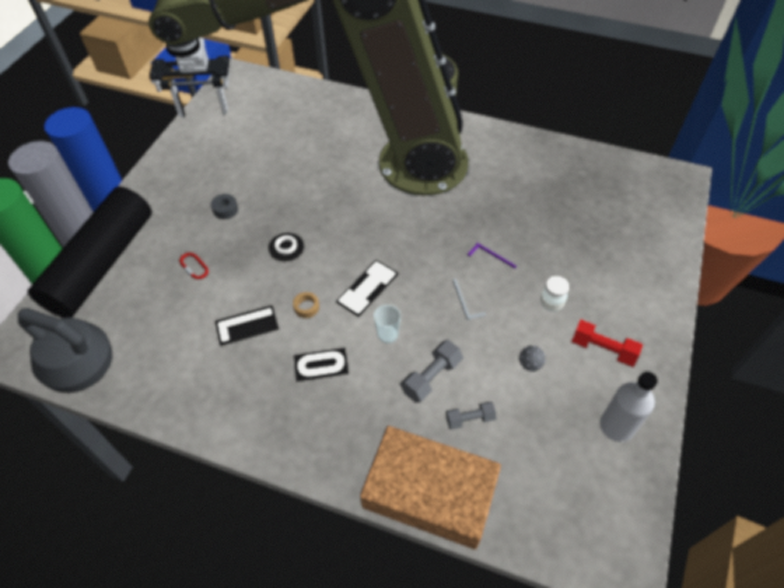

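Candidates (px in the 784-wide top view):
- Dumbbells: large grey (311,203), small grey (256,169) and red (125,304). I want the large grey one.
- Hex keys: chrome (302,317) and purple (288,399). I want the chrome one.
- Carabiner: red loop (646,260).
- Ball: (205,255), not the white-lidded jar at (193,352).
- Seat: disc with a white ring at (547,327), not the dark ring at (657,362) or the tape roll at (485,246).

```bash
cat > h.py <<'E'
from cell import manip, viewer
import cv2,numpy as np
def P(n):
    i=viewer.camera_info(n); return i["camera_matrix"],np.array(i["R"]),np.array(i["t"])
def unproj(n,uv,z):
    K,R,t=P(n); d=(np.linalg.inv(K)@np.c_[np.atleast_2d(uv),np.ones(len(np.atleast_2d(uv)))].T)
    d=R.T@d; c=-R.T@t; return (c[:,None]+d*((z-c[2])/d[2])).T[:,:2]
def rect(im,n,c,half,z,s=3):
    """view from above of plane z, s px/mm; col grows with -y, row with -x (like top view)"""
    w=int(2*half*s); K,R,t=P(n)
    A=np.array([[0,-1/s,c[0]+half],[-1/s,0,c[1]+half],[0,0,0],[0,0,1]]); A[2,2]=z
    H=K@np.c_[R,t]@A
    return cv2.warpPerspective(im,H,(w,w),flags=cv2.INTER_CUBIC|cv2.WARP_INVERSE_MAP)
def w2p(xy,c,half,s=3): return [(c[1]+half-xy[1])*s,(c[0]+half-xy[0])*s]
def p2w(p,c,half,s=3): return np.array([c[0]+half-p[1]/s,c[1]+half-p[0]/s])
def mask_axis(m,c,half,s=3,fill=True):
    n,l,st,ce=cv2.connectedComponentsWithStats(m.astype(np.uint8)); 
    mid=m.shape[0]/2; k=max(range(1,n),key=lambda k:st[k,4]-3*np.hypot(*(ce[k]-mid))*10)
    cs,_=cv2.findContours((l==k).astype(np.uint8),cv2.RETR_EXTERNAL,cv2.CHAIN_APPROX_NONE)
    ct=max(cs,key=cv2.contourArea); b=cv2.boxPoints(cv2.minAreaRect(ct))
    W=np.array([p2w(q,c,half,s) for q in b]); e=[W[1]-W[0],W[2]-W[1]]; e.sort(key=np.linalg.norm)
    return W.mean(0),np.arctan2(e[1][1],e[1][0])%np.pi,np.linalg.norm(e[1]),np.linalg.norm(e[0]),ct
E
python3 - <<'E'
from h import *
im=cv2.imread("top_raw.png"); T=[]
things=dict(dumbbell=((311,203),45,110),hex_key=((302,317),5,90),carab=((646,260),5,80),ball=((205,255),28,60),
 dpad=((424,299),6,110),kpad=((541,201),6,100),cpad=((437,180),6,90),seat=((547,327),6,70),tumbler=((376,238),70,60))
for k,(p,z,h) in things.items():
    c=np.round(unproj("top",np.array(p)/1.4,z)[0]); r=rect(im,"top",c,h,z); f=r.astype(int)
    g=f.mean(2); sat=f.max(2)-f.min(2); bg=np.median(g)
    if k=="carab": m=sat>60
    elif k in("dumbbell","ball"): m=g<bg-18
    elif k=="hex_key": m=abs(g-bg)>14
    elif k=="tumbler": m=(f[...,0]-f[...,2])>8
    else: m=(g<70)|(g>180)
    try:
        ce,a,L,W,ct=mask_axis(cv2.morphologyEx(m.astype(np.uint8),cv2.MORPH_OPEN,np.ones((3,3))),c,h)
        print(k,"guess",c,"centre",ce.round(1),"ang",round(a,3),"LxW",round(L),round(W),"r",np.round(np.linalg.norm(ce)))
        cv2.drawContours(r,[ct],-1,(0,255,0),1); cv2.circle(r,tuple(int(v) for v in w2p(ce,c,h)),3,(255,0,255),-1)
    except Exception as e: print(k,c,e)
    T.append(cv2.resize(r,(198,198)) )
cv2.imwrite("pics/m1.png",cv2.resize(np.vstack([np.hstack(T[i:i+3]) for i in (0,3,6)]),(598,598)))
E
```

```text
dumbbell guess [621. 219.] centre [621.1 219. ] ang 2.75 LxW 145 62 r 659.0
hex_key guess [410. 236.] centre [399.1 238.3] ang 0.671 LxW 116 41 r 465.0
carab guess [ 532. -415.] centre [ 532.9 -414.6] ang 1.086 LxW 93 45 r 675.0
ball guess [522. 416.] centre [522.1 416.3] ang 3.056 LxW 58 58 r 668.0
dpad guess [449.   5.] centre [450.2   7.3] ang 2.843 LxW 143 58 r 450.0
kpad guess [ 641. -214.] centre [ 641. -214.] ang 2.244 LxW 135 70 r 676.0
cpad guess [677. -15.] centre [677.7 -13.2] ang 2.067 LxW 100 50 r 678.0
seat guess [ 401. -229.] centre [ 401.7 -228. ] ang 1.571 LxW 89 87 r 462.0
tumbler guess [555.  97.] centre [551.7  91.4] ang 2.591 LxW 59 42 r 559.0
```

View pics/m1.png

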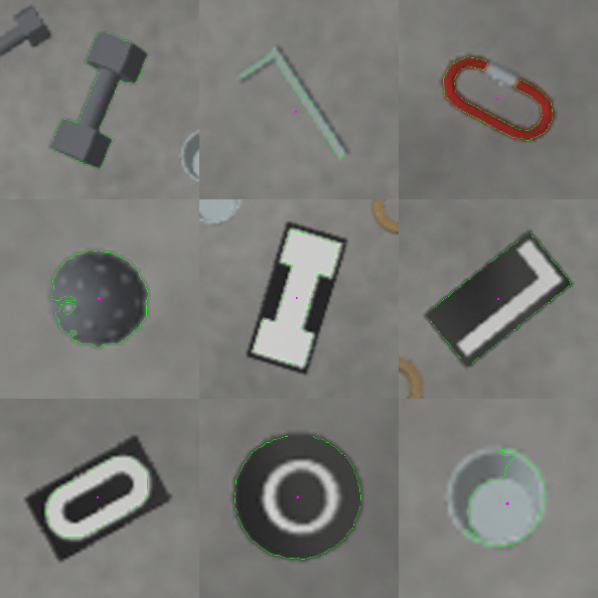

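The montage confirms all nine picks, with no look-alikes chosen. The key's short arm is on its left and upper end, and the pad's L corner is at the upper right. Next come a move helper and a sharper fit for the key and the dumbbell.

```bash
cat > go.py <<'E'
import sys
from h import *
from scipy.spatial.transform import Rotation as Ro
def go(x,y,z,yaw):
    s=manip.read_state(); R=Ro.from_euler("xyz",s["eef_rot"]); p=s["eef_pos"]
    cur=s["eef_rot"][2]; yaw=cur+(yaw-cur+np.pi/2)%np.pi-np.pi/2
    q1=np.arctan2(y,x); q6=q1+np.pi/2-yaw; q6=(q6+np.pi)%(2*np.pi)-np.pi
    T=Ro.from_euler("xyz",[np.pi,0,yaw]); d=R.inv().apply(np.array([x,y,z])-p)/250; w=(R.inv()*T).as_rotvec()/np.pi
    print("d",d.round(3).tolist(),"w",w.round(3).tolist(),"rows>=",int(np.ceil(max(np.linalg.norm(d)*250/41.7,np.linalg.norm(w)*180/7.16))),"q6",round(q6,2),"t",round(s["clock"],1),"gap",s["finger_gap"].round(1))
if __name__=="__main__": go(*map(float,sys.argv[1:5]))
E
python3 go.py 533 -415 100 1.086
python3 - <<'E'
from h import *
from scipy.optimize import minimize
im=cv2.imread("top_raw.png")
def fit(mask,c,h,poly,x0,s=3):
    def cost(v):
        R=np.array([[np.cos(v[2]),-np.sin(v[2])],[np.sin(v[2]),np.cos(v[2])]])
        q=np.array([w2p(R@p+v[:2],c,h,s) for p in poly]); m=np.zeros(mask.shape,np.uint8)
        cv2.fillPoly(m,[np.round(q*16).astype(np.int32)],255,cv2.LINE_AA,4)
        return np.abs(cv2.GaussianBlur(m/255.-0,(0,0),4)-mask).sum()
    r=minimize(cost,x0,method="Nelder-Mead",options=dict(initial_simplex=np.array([x0,np.add(x0,[8,0,0]),np.add(x0,[0,8,0]),np.add(x0,[0,0,.15])])))
    return r.x.round(3),round(r.fun)
L=np.array([[-58,-5],[58,-5],[58,41],[48,41],[48,5],[-58,5]])
c=np.array([410,236]);r=rect(im,"top",c,90,5).astype(int); g=r.mean(2); m=cv2.GaussianBlur((abs(g-np.median(g))>14)*1.,(0,0),4)
for a in(.5,.65): print("key",fit(m,c,90,L,[410,228,a]))
c=np.array([450,7]);r=rect(im,"top",c,110,6); 
for nm,c,(a,b),x0 in (("dpad",[450,7],(78,35),[450,7,2.843]),("cpad",[677,-13],(58,33),[677,-13,2.067]),("kpad",[641,-214],(68,35),[641,-214,2.244])):
    c=np.array(c);g=rect(im,"top",c,100,6).mean(2); m=cv2.GaussianBlur(cv2.morphologyEx(((g<70)|(g>180))*1.,cv2.MORPH_CLOSE,np.ones((7,7))),(0,0),4)
    print(nm,fit(m,c,100,np.array([[-a,-b],[a,-b],[a,b],[-a,b]]),x0))
E
```

```text
key (array([407.354, 226.11 ,   0.578]), 3969)
key (array([407.315, 226.107,   0.58 ]), 3976)
dpad (array([450.013,   7.706,   2.846]), 13417)
cpad (array([677.013, -13.602,   2.091]), 10699)
kpad (array([ 640.55 , -213.533,    2.25 ]), 15842)Traceback (most recent call last):
  File "go.py", line 10, in <module>
    if __name__=="__main__": go(*map(float,sys.argv[1:5]))
                             ~~^^^^^^^^^^^^^^^^^^^^^^^^^^^
  File "go.py", line 9, in go
    print("d",d.round(3).tolist(),"w",w.round(3).tolist(),"rows>=",int(np.ceil(max(np.linalg.norm(d)*250/41.7,np.linalg.norm(w)*180/7.16))),"q6",round(q6,2),"t",round(s["clock"],1),"gap",s["finger_gap"].round(1))
                                                                                                                                                                                           ^^^^^^^^^^^^^^^^^^^^^
AttributeError: 'float' object has no attribute 'round'
```

```bash
sed -i 's/s\["finger_gap"\].round(1)/round(float(s["finger_gap"]),1)/' go.py; python3 go.py 533 -415 100 1.086
```

```text
d [1.258, 0.193, 0.488] w [-0.0, -0.0, -0.21] rows>= 9 q6 -0.18 t 0.1 gap 93.7
```

Call:
apply_moves --moves '[[[1,0.193,0.3],[0,0,-0.21],0.2],[[1,0.193,0.3],[0,0,-0.21],0.2],[[1,0.193,0.3],[0,0,-0.21],0.2],[[1,0.193,0.3],[0,0,-0.21],0.2],[[1,0.193,0.3],[0,0,-0.21],0.2],[[1,0.193,0.3],[0,0,-0.21],0.2],[[1,0.193,0.3],[0,0,-0.21],0.2],[[1,0.193,0.3],[0,0,-0.21],0.2]]'

```text
clock: 0.77
eef_pos: [476.6, -440.0, 145.2]
eef_rot: [-3.139, -0.001, 1.088]
wrist_force: [-1.4, 0.9, -0.4]
finger_gap: 75.2
finger_force: 0.0
```

```bash
python3 go.py 533 -415 60 1.086;  python3 go.py 533 -415 19 1.086
```

```text
d [0.193, 0.154, 0.34] w [-0.001, -0.0, 0.0] rows>= 3 q6 -0.18 t 0.8 gap 75.2
d [0.193, 0.154, 0.504] w [-0.001, -0.0, 0.0] rows>= 4 q6 -0.18 t 0.8 gap 75.2
```

Call:
apply_moves --moves '[[[0.193,0.154,0.2],[0,0,0],0.25],[[0.193,0.154,0.3],[0,0,0],0.25],[[0.193,0.154,0.4],[0,0,0],0.25],[[0.193,0.154,0.46],[0,0,0],0.25],[[0.193,0.154,0.5],[0,0,0],0.25],[[0.193,0.154,0.502],[0,0,0],0.25],[[0.193,0.154,0.502],[0,0,0],0.6],[[0.193,0.154,0.502],[0,0,0],0.6],[[0.193,0.154,0.502],[0,0,0],0.6],[[0.193,0.154,0.502],[0,0,0],0.6],[[0.193,0.154,0.502],[0,0,0],0.6],[[0.193,0.154,0.502],[0,0,0],0.6]]' --squeeze 15

```text
clock: 1.77
eef_pos: [531.0, -417.9, 23.6]
eef_rot: [3.14, 0.001, 1.084]
wrist_force: [-3.6, 1.0, 8.5]
finger_gap: 44.1
finger_force: 15.6
```

Call:
apply_moves --moves '[[[0,0,0],[0,0,0],0.3],[[0,0,0],[0,0,0],0.3],[[0,0,0],[0,0,0],0.3],[[0,0,0],[0,0,0],0.3]]'

```text
clock: 2.1
eef_pos: [530.9, -417.3, 22.0]
eef_rot: [3.142, -0.0, 1.085]
wrist_force: [-0.0, -0.1, -0.3]
finger_gap: 65.0
finger_force: 0.0
```

```bash
python3 - <<'E'
from h import *
print(manip.read_state()["eef_pos"],manip.read_state()["finger_gap"])
a=rect(viewer.camera("top"),"top",(533,-415),75,5,4)
b=viewer.camera("scene")
cv2.imwrite("s.png",b); p=np.array(viewer.camera_info("scene")["R"])@[533,-415,5]+viewer.camera_info("scene")["t"]
K=viewer.camera_info("scene")["camera_matrix"]; u=(K@p)[:2]/p[2]; print(u)
u=u.astype(int); c=cv2.resize(b[max(0,u[1]-50):u[1]+50,max(0,u[0]-33):u[0]+33],(396,600),interpolation=cv2.INTER_CUBIC)
cv2.imwrite("pics/c1.png",np.hstack([cv2.resize(a,(400,600))[:, :],c]))
E
python3 go.py 533 -415 19 1.086
```

```text
[ 530.94275337 -417.34095639   21.96990956] 64.9809896326959
[136.47678007 189.3432162 ]
d [0.012, 0.003, 0.012] w [-0.0, -0.0, -0.0] rows>= 1 q6 -0.18 t 2.2 gap 65.7
```

View pics/c1.png

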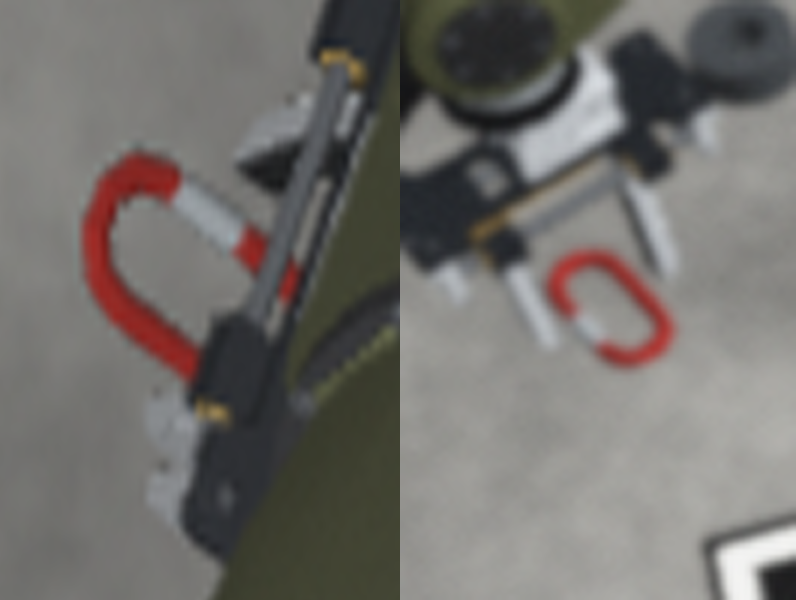

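The open fingers straddle the carabiner's sides cleanly. The TCP had simply stopped 3 mm high, so I'll go lower and close again.

Call:
apply_moves --moves '[[[0.012,0.003,0.012],[0,0,0],0.3],[[0.012,0.003,0.012],[0,0,0],0.3],[[0.012,0.003,0.012],[0,0,0],0.6],[[0.012,0.003,0.012],[0,0,0],0.6],[[0.012,0.003,0.012],[0,0,0],0.6],[[0.012,0.003,0.012],[0,0,0],0.6],[[0.012,0.003,0.012],[0,0,0],0.6]]' --squeeze 15

```text
clock: 2.78
eef_pos: [533.0, -415.1, 19.0]
eef_rot: [3.142, -0.0, 1.084]
wrist_force: [0.4, -0.5, -0.7]
finger_gap: 45.3
finger_force: 15.0
```

```bash
python3 go.py 533 -415 150 1.086;  python3 go.py 677 -13.5 150 2.08
```

```text
d [0.0, -0.0, -0.524] w [0.0, -0.0, -0.001] rows>= 4 q6 -0.18 t 2.8 gap 45.3
d [1.689, -0.242, -0.524] w [0.0, 0.0, -0.317] rows>= 11 q6 -0.53 t 2.8 gap 45.3
```

Call:
apply_moves --moves '[[[0,0,-0.1],[0,0,0],0.6],[[0,0,-0.25],[0,0,0],0.6],[[0,0,-0.4],[0,0,0],0.6],[[0.15,0,-0.5],[0,0,0],0.6],[[0.3,-0.1,-0.52],[0,0,-0.04],0.6],[[0.45,-0.2,-0.52],[0,0,-0.08],0.6],[[0.6,-0.24,-0.52],[0,0,-0.12],0.6],[[0.75,-0.24,-0.52],[0,0,-0.16],0.6],[[0.9,-0.24,-0.52],[0,0,-0.2],0.6],[[1,-0.24,-0.52],[0,0,-0.24],0.6],[[1,-0.24,-0.52],[0,0,-0.28],0.6],[[1,-0.24,-0.52],[0,0,-0.317],0.6]]'

```text
clock: 3.78
eef_pos: [597.3, -164.3, 148.8]
eef_rot: [-3.142, -0.0, 2.089]
wrist_force: [0.5, -0.0, -1.8]
finger_gap: 45.6
finger_force: 15.0
```

```bash
python3 go.py 677 -13.5 150 2.08
```

```text
d [0.366, 0.576, -0.005] w [-0.0, -0.0, 0.003] rows>= 5 q6 -0.53 t 3.8 gap 45.6
```

Call:
apply_moves --moves '[[[0.1,0.12,0],[0,0,0],0.6],[[0.2,0.25,0],[0,0,0],0.6],[[0.28,0.4,0],[0,0,0],0.6],[[0.366,0.52,0],[0,0,0],0.6],[[0.366,0.576,0],[0,0,0.003],0.6],[[0.366,0.576,0.1],[0,0,0.003],0.6],[[0.366,0.576,0.2],[0,0,0.003],0.6],[[0.366,0.576,0.3],[0,0,0.003],0.6],[[0.366,0.576,0.38],[0,0,0.003],0.6],[[0.366,0.576,0.4],[0,0,0.003],0.6],[[0.366,0.576,0.4],[0,0,0.003],0.6]]'

```text
clock: 4.7
eef_pos: [677.1, -15.9, 47.5]
eef_rot: [-3.139, -0.002, 2.071]
wrist_force: [-0.0, -0.7, -0.5]
finger_gap: 45.2
finger_force: 15.0
```

```bash
python3 go.py 677 -13.5 25.5 2.085
cat > look.py <<'E'
import sys
from h import *
x,y,z,h=map(float,sys.argv[1:5])
a=rect(viewer.camera("top"),"top",(x,y),h,z,400/(2*h))
b=viewer.camera("scene"); K,R,t=P("scene"); p=R@[x,y,z]+t; u=((K@p)[:2]/p[2]).astype(int)
r=int(h*.32); q=cv2.copyMakeBorder(b,99,99,99,99,cv2.BORDER_CONSTANT); c=q[u[1]+99-r:u[1]+99+r,u[0]+99-r:u[0]+99+r]
cv2.imwrite(f"pics/{sys.argv[5]}.png",np.hstack([a,cv2.resize(c,(400,400),interpolation=cv2.INTER_CUBIC)]))
E
python3 look.py 677 -13.5 10 90 c2
```

```text
d [0.008, 0.004, 0.088] w [-0.001, -0.0, -0.004] rows>= 1 q6 -0.53 t 4.7 gap 45.2
```

View pics/c2.png

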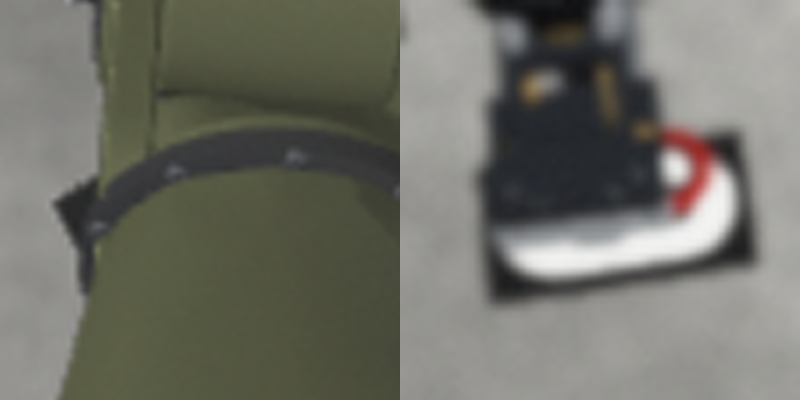

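The carabiner is held above its pad at about the right heading, so I'll lower it and release.

Call:
apply_moves --moves '[[[0.008,0.004,0.05],[0,0,-0.002],0.6],[[0.008,0.004,0.08],[0,0,-0.003],0.6],[[0.008,0.004,0.089],[0,0,-0.003],0.6],[[0.008,0.004,0.089],[0,0,-0.003],0.6],[[0.008,0.004,0.089],[0,0,-0.003],0.4],[[0.008,0.004,0.089],[0,0,-0.003],0.35],[[0.008,0.004,0.089],[0,0,-0.003],0.35],[[0.008,0.004,0.089],[0,0,-0.003],0.35],[[0.008,0.004,-0.1],[0,0,-0.003],0.35],[[0.008,0.004,-0.3],[0,0,-0.003],0.35],[[0.008,0.004,-0.4],[0,0,-0.003],0.35],[[0.008,0.004,-0.4],[0,0,-0.003],0.35]]'

```text
clock: 5.8
eef_pos: [680.6, -13.8, 158.5]
eef_rot: [3.131, 0.007, 2.08]
wrist_force: [-0.2, -0.8, -0.1]
finger_gap: 61.0
finger_force: 0.0
```

```bash
python3 go.py 621 219 147 2.75;
```

```text
d [0.93, 0.246, 0.042] w [0.003, 0.003, -0.213] rows>= 6 q6 -0.84 t 5.8 gap 61.0
```

Call:
apply_moves --moves '[[[0.93,0.24,0.04],[0,0,-0.213],0.35],[[0.93,0.24,0.04],[0,0,-0.213],0.35],[[0.93,0.24,0.04],[0,0,-0.213],0.35],[[0.93,0.24,0.04],[0,0,-0.213],0.35],[[0.93,0.24,0.04],[0,0,-0.213],0.35],[[0.93,0.24,0.04],[0,0,-0.213],0.35],[[0.93,0.24,0.04],[0,0,-0.213],0.35],[[0.93,0.24,0.04],[0,0,-0.213],0.35],[[0.93,0.24,0.04],[0,0,-0.213],0.35],[[0.93,0.24,0.04],[0,0,-0.213],0.35]]'

```text
clock: 6.63
eef_pos: [617.2, 217.3, 139.0]
eef_rot: [3.142, 0.0, 2.748]
wrist_force: [0.9, 0.6, 0.1]
finger_gap: 61.4
finger_force: 0.0
```

```bash
python3 go.py 621 219 27 2.75; python3 - <<'E'
from h import *
r=rect(viewer.camera("top"),"top",(677,-13.5),80,11,5); f=r.astype(int)
m=(f[...,2]-f[...,1]>60).astype(np.uint8); ce,a,L,W,ct=mask_axis(m,(677,-13.5),80,5); print(ce,a,L,W)
b=viewer.camera("scene"); cv2.imwrite("pics/c3.png",np.hstack([cv2.resize(r,(300,300)),cv2.resize(b[100:350,150:400],(500,500))[:300],]))
E
```

```text
d [-0.012, 0.012, 0.448] w [0.0, 0.0, -0.001] rows>= 3 q6 -0.84 t 6.6 gap 61.4
[679.76025 -13.32278] 2.0915809 92.24691 45.0394
```

View pics/c3.png

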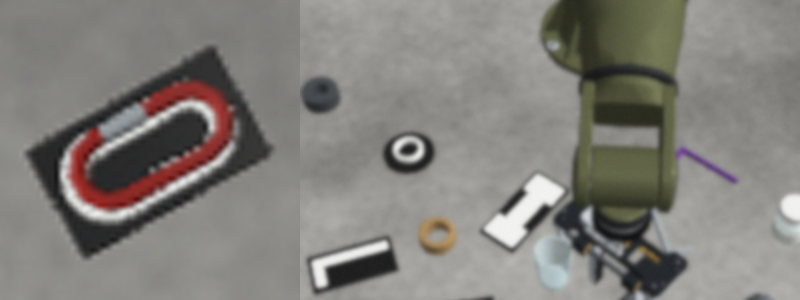

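The carabiner lies on its outline, about 3 mm off centre and on angle. Next I'll grasp the dumbbell.

Call:
apply_moves --moves '[[[-0.012,0.012,0.1],[0,0,0],0.35],[[-0.012,0.012,0.2],[0,0,0],0.35],[[-0.012,0.012,0.3],[0,0,0],0.35],[[-0.012,0.012,0.38],[0,0,0],0.35],[[-0.012,0.012,0.43],[0,0,0],0.35],[[-0.012,0.012,0.448],[0,0,0],0.35],[[-0.012,0.012,0.448],[0,0,0],0.35],[[-0.012,0.012,0.448],[0,0,0],0.85],[[-0.012,0.012,0.448],[0,0,0],0.85],[[-0.012,0.012,0.448],[0,0,0],0.85],[[-0.012,0.012,0.448],[0,0,0],0.85],[[-0.012,0.012,0.448],[0,0,0],0.85]]' --squeeze 40

```text
clock: 7.73
eef_pos: [621.0, 220.5, 27.7]
eef_rot: [3.14, 0.001, 2.75]
wrist_force: [1.6, 2.2, 2.2]
finger_gap: 31.2
finger_force: 1.8
```

Call:
apply_moves --moves '[[[0,0,0],[0,0,0],0.85],[[0,0,0],[0,0,0],0.85],[[0,0,0],[0,0,0],0.85],[[0,0,-0.1],[0,0,0],0.85],[[0,0,-0.2],[0,0,0],0.85],[[0,0,-0.35],[0,0,0],0.85],[[0,0,-0.48],[0,0,0],0.85],[[0,0,-0.5],[0,0,0],0.85],[[0,0,-0.5],[0,0,0],0.85],[[0,0,-0.5],[0,0,0],0.85]]'

```text
clock: 8.57
eef_pos: [619.8, 219.8, 149.5]
eef_rot: [-3.139, -0.002, 2.749]
wrist_force: [0.4, 0.1, -6.6]
finger_gap: 24.9
finger_force: 40.0
```

```bash
python3 go.py 450 7.5 150 2.846; python3 - <<'E'
from h import *
p=manip.read_state()["eef_pos"]; print(p)
import os
os.system(f"python3 look.py {p[0]} {p[1]} {p[2]} 120 d1")
E
```

```text
d [0.303, -1.044, 0.001] w [-0.001, -0.001, -0.031] rows>= 7 q6 -1.26 t 8.6 gap 24.9
[619.77251161 219.77032865 149.48087604]
```

View pics/d1.png

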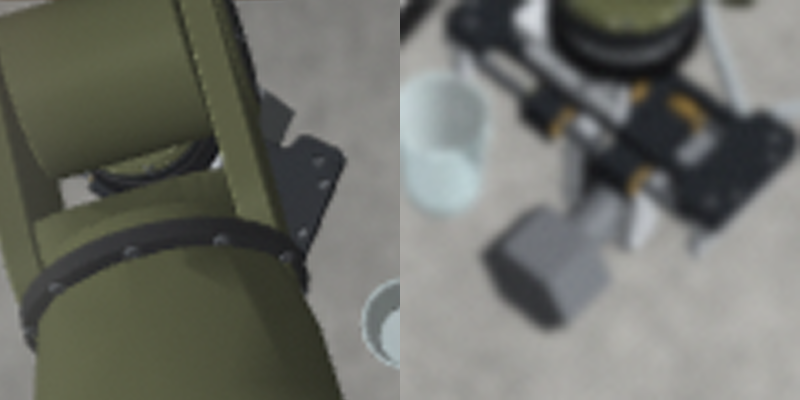

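Held and clear. At TCP z = 150 it will pass over the tumbler with about 40 mm to spare.

Call:
apply_moves --moves '[[[0.04,-0.13,0],[0,0,-0.004],0.85],[[0.08,-0.28,0],[0,0,-0.008],0.85],[[0.12,-0.42,0],[0,0,-0.012],0.85],[[0.16,-0.56,0],[0,0,-0.018],0.85],[[0.2,-0.7,0],[0,0,-0.024],0.85],[[0.25,-0.84,0],[0,0,-0.03],0.85],[[0.29,-0.95,0],[0,0,-0.031],0.85],[[0.303,-1,0],[0,0,-0.031],0.85],[[0.303,-1,0],[0,0,-0.031],0.85],[[0.303,-1,0],[0,0,-0.031],0.85]]'

```text
clock: 9.5
eef_pos: [455.0, 17.9, 151.3]
eef_rot: [-3.141, -0.001, 2.846]
wrist_force: [-0.4, 0.2, -5.1]
finger_gap: 25.1
finger_force: 40.0
```

```bash
python3 go.py 450 7.5 33.5 2.846
```

```text
d [0.006, -0.046, 0.471] w [-0.0, -0.0, -0.0] rows>= 3 q6 -1.26 t 9.5 gap 25.1
```

Call:
apply_moves --moves '[[[0.006,-0.044,0.05],[0,0,0],0.85],[[0.006,-0.044,0.15],[0,0,0],0.85],[[0.006,-0.044,0.25],[0,0,0],0.85],[[0.006,-0.044,0.32],[0,0,0],0.85],[[0.006,-0.044,0.36],[0,0,0],0.85],[[0.006,-0.044,0.38],[0,0,0],0.85],[[0.006,-0.044,0.38],[0,0,0],0.85],[[0.006,-0.044,0.38],[0,0,0],0.85]]'

```text
clock: 10.17
eef_pos: [451.0, 8.3, 57.4]
eef_rot: [3.141, 0.0, 2.847]
wrist_force: [0.7, 0.1, -5.3]
finger_gap: 25.4
finger_force: 40.0
```

```bash
python3 go.py 450 7.5 33.5 2.846; python3 look.py 450 7.5 35 110 d2
```

```text
d [0.003, -0.004, 0.096] w [0.0, 0.0, 0.0] rows>= 1 q6 -1.26 t 10.2 gap 25.4
```

View pics/d2.png

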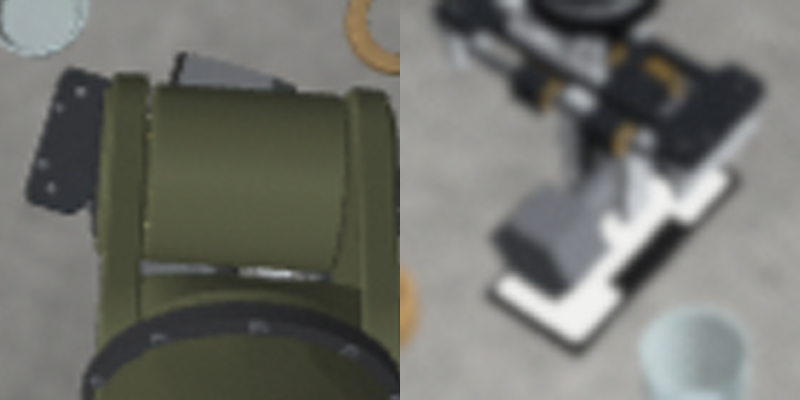

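Call:
apply_moves --moves '[[[0.003,-0.003,0.04],[0,0,0],0.85],[[0.003,-0.003,0.07],[0,0,0],0.85],[[0.003,-0.003,0.085],[0,0,0],0.85],[[0.003,-0.003,0.095],[0,0,0],0.85],[[0.003,-0.003,0.095],[0,0,0],0.85],[[0.003,-0.003,0.095],[0,0,0],0.5],[[0.003,-0.003,0.095],[0,0,0],0.4],[[0.003,-0.003,0.095],[0,0,0],0.4],[[0.003,-0.003,0.095],[0,0,0],0.4],[[0.003,-0.003,-0.05],[0,0,0],0.4],[[0.003,-0.003,-0.2],[0,0,0],0.4],[[0.003,-0.003,-0.35],[0,0,0],0.4]]'

```text
clock: 11.27
eef_pos: [449.1, 7.6, 145.7]
eef_rot: [-3.141, -0.001, 2.847]
wrist_force: [-0.4, -0.4, 0.5]
finger_gap: 56.1
finger_force: 0.0
```

```bash
python3 go.py 416 231.5 130 0.578;python3 go.py 416 231.5 130 3.72
```

```text
d [0.387, 0.819, 0.063] w [0.0, -0.0, -0.278] rows>= 7 q6 -1.64 t 11.3 gap 56.1
d [0.387, 0.819, 0.063] w [0.0, -0.0, -0.278] rows>= 7 q6 -1.64 t 11.3 gap 56.1
```

Call:
apply_moves --moves '[[[0.05,0.12,0],[0,0,-0.04],0.45],[[0.1,0.25,0],[0,0,-0.08],0.45],[[0.18,0.4,0],[0,0,-0.12],0.45],[[0.26,0.55,0],[0,0,-0.16],0.45],[[0.32,0.68,0],[0,0,-0.2],0.45],[[0.387,0.8,0.03],[0,0,-0.24],0.45],[[0.387,0.819,0.06],[0,0,-0.278],0.45],[[0.387,0.819,0.06],[0,0,-0.278],0.45],[[0.387,0.819,0.06],[0,0,-0.278],0.45],[[0.387,0.819,0.06],[0,0,-0.278],0.45]]'

```text
clock: 12.1
eef_pos: [416.7, 230.8, 129.8]
eef_rot: [-3.142, 0.0, -2.568]
wrist_force: [-0.2, -0.8, 0.5]
finger_gap: 51.4
finger_force: 0.0
```

```bash
python3 go.py 416 231.5 19 3.72; python3 look.py 450 7.5 54 110 d3
```

```text
d [0.001, 0.004, 0.443] w [-0.0, 0.0, -0.002] rows>= 3 q6 -1.64 t 12.1 gap 51.4
```

View pics/d3.png

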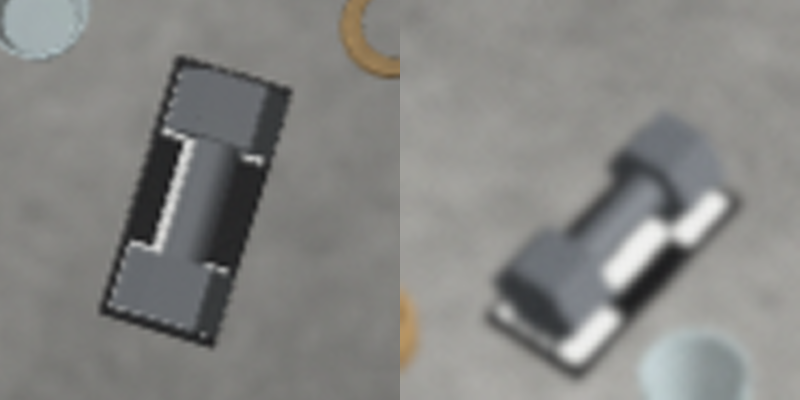

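The dumbbell sits within the pad borders, centred to about 3 mm. Next is the key.

Call:
apply_moves --moves '[[[0,0.003,0.1],[0,0,0],0.55],[[0,0.003,0.2],[0,0,0],0.55],[[0,0.003,0.3],[0,0,0],0.55],[[0,0.003,0.38],[0,0,0],0.55],[[0,0.003,0.42],[0,0,0],0.55],[[0,0.003,0.443],[0,0,0],0.55],[[0,0.003,0.443],[0,0,0],0.55],[[0,0.003,0.443],[0,0,0],0.55]]' --squeeze 20

```text
clock: 12.87
eef_pos: [416.6, 232.2, 19.5]
eef_rot: [-3.141, 0.001, -2.564]
wrist_force: [-0.3, 0.7, 0.2]
finger_gap: 42.4
finger_force: 0.0
```

```bash
python3 go.py 416 231.5 19 3.72; python3 look.py 410 231 5 80 k1
```

```text
d [0.003, -0.001, 0.002] w [-0.0, 0.0, -0.0] rows>= 1 q6 -1.64 t 12.9 gap 42.4
```

View pics/k1.png

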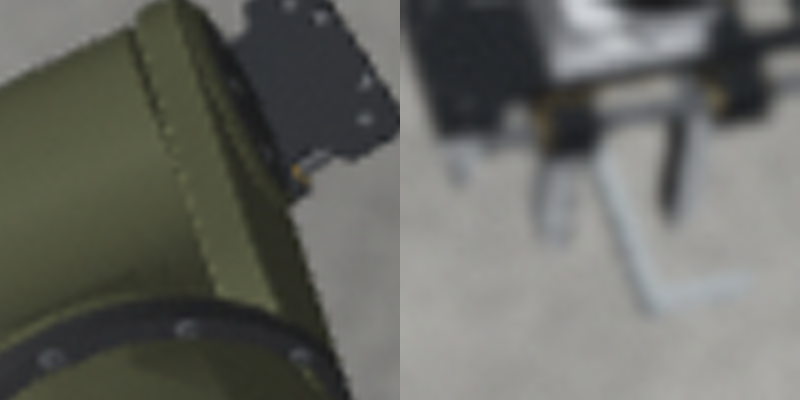

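The key's long arm lies between the fingers. I'll close and lift.

Call:
apply_moves --moves '[[[0,0,0.002],[0,0,0],0.95],[[0,0,0.002],[0,0,0],0.95],[[0,0,0.002],[0,0,0],0.95],[[0,0,0.002],[0,0,0],0.95],[[0,0,0.002],[0,0,0],0.95],[[0,0,0.002],[0,0,0],0.95],[[0,0,0.002],[0,0,0],0.95],[[0,0,-0.1],[0,0,0],0.95],[[0,0,-0.25],[0,0,0],0.95],[[0,0,-0.4],[0,0,0],0.95],[[0,0,-0.5],[0,0,0],0.95],[[0,0,-0.52],[0,0,0],0.95]]'

```text
clock: 13.97
eef_pos: [417.4, 232.8, 152.9]
eef_rot: [-3.141, 0.006, -2.563]
wrist_force: [-0.2, 0.2, -0.1]
finger_gap: 9.9
finger_force: 20.0
```

```bash
python3 go.py 416 231.5 150 3.72; python3 - <<'E'
import numpy as np
y=2.25-np.pi; c,s=np.cos(y),np.sin(y); R=np.array([[c,-s],[s,c]])
print("key target",[640.5,-213.5]+R@[0,-17],"tcp",[640.5,-213.5]+R@[10.3,-17])
E
python3 go.py 634 -232.5 150 2.25
```

```text
d [0.008, -0.001, 0.012] w [-0.0, 0.002, 0.0] rows>= 1 q6 -1.64 t 14.0 gap 9.9
key target [ 627.27275565 -224.17895159] tcp [ 633.74294397 -232.19310551]
d [0.293, -2.032, 0.012] w [0.001, 0.002, 0.468] rows>= 13 q6 -1.03 t 14.0 gap 9.9
```

Call:
apply_moves --moves '[[[0.02,-0.1,0],[0,0,0.02],0.95],[[0.04,-0.24,0],[0,0,0.04],0.95],[[0.06,-0.38,0],[0,0,0.07],0.95],[[0.08,-0.52,0],[0,0,0.1],0.95],[[0.1,-0.66,0],[0,0,0.13],0.95],[[0.12,-0.8,0],[0,0,0.16],0.95],[[0.14,-0.92,0],[0,0,0.19],0.95],[[0.145,-1,0],[0,0,0.22],0.95],[[0.145,-1,0],[0,0,0.234],0.95],[[0.145,-1,0],[0,0,0.234],0.95]]'

```text
clock: 14.8
eef_pos: [522.2, 2.1, 147.3]
eef_rot: [-3.141, -0.002, 2.981]
wrist_force: [-1.2, 0.4, -0.5]
finger_gap: 9.5
finger_force: 20.0
```

```bash
python3 go.py 634 -232.5 150 2.25
```

```text
d [-0.591, -0.855, -0.012] w [-0.0, -0.001, 0.233] rows>= 7 q6 -1.03 t 14.8 gap 9.5
```

Call:
apply_moves --moves '[[[-0.08,-0.12,0],[0,0,0.03],0.95],[[-0.16,-0.24,0],[0,0,0.06],0.95],[[-0.25,-0.36,0],[0,0,0.1],0.95],[[-0.33,-0.48,0],[0,0,0.13],0.95],[[-0.42,-0.6,0],[0,0,0.16],0.95],[[-0.5,-0.72,0],[0,0,0.19],0.95],[[-0.56,-0.82,0],[0,0,0.22],0.95],[[-0.591,-0.855,0.1],[0,0,0.233],0.95],[[-0.591,-0.855,0.2],[0,0,0.233],0.95],[[-0.591,-0.855,0.3],[0,0,0.233],0.95],[[-0.591,-0.855,0.35],[0,0,0.233],0.95],[[-0.591,-0.855,0.35],[0,0,0.233],0.95]]'

```text
clock: 15.8
eef_pos: [633.6, -229.8, 57.3]
eef_rot: [-3.139, -0.005, 2.255]
wrist_force: [0.2, 0.5, -1.6]
finger_gap: 9.9
finger_force: 20.0
```

```bash
python3 go.py 634 -232.5 25.5 2.25; python3 look.py 638 -215 8 80 k2
```

```text
d [-0.01, -0.005, 0.127] w [-0.001, -0.002, 0.002] rows>= 1 q6 -1.03 t 15.8 gap 9.9
```

View pics/k2.png

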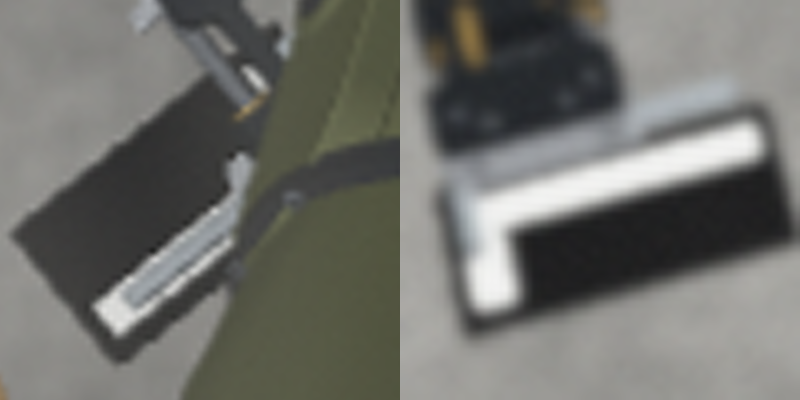

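The key's short arm is on the right side and its angle matches. I'll lower and release.

Call:
apply_moves --moves '[[[-0.006,0,0.05],[0,0,0],0.95],[[-0.006,0,0.09],[0,0,0],0.95],[[-0.006,0,0.115],[0,0,0],0.95],[[-0.006,0,0.127],[0,0,0],0.95],[[-0.006,0,0.127],[0,0,0],0.95],[[-0.006,0,0.127],[0,0,0],0.95],[[-0.006,0,0.127],[0,0,0],0.7],[[-0.006,0,0.127],[0,0,0],0.6],[[-0.006,0,0.127],[0,0,0],0.6],[[-0.006,0,0],[0,0,0],0.6],[[-0.006,0,-0.15],[0,0,0],0.6],[[-0.006,0,-0.35],[0,0,0],0.6]]'

```text
clock: 16.9
eef_pos: [635.3, -232.0, 140.7]
eef_rot: [-3.14, -0.002, 2.253]
wrist_force: [-0.0, 0.1, 1.8]
finger_gap: 37.3
finger_force: 0.0
```

```bash
python3 go.py 634 -232.5 150 2.25;  python3 go.py 522 416 130 2.25;python3 go.py 522 416 130 2.8
```

```text
d [0.002, -0.006, -0.037] w [-0.0, -0.001, 0.001] rows>= 1 q6 -1.03 t 16.9 gap 37.3
d [2.297, 1.283, 0.046] w [-0.0, -0.001, 0.001] rows>= 16 q6 -0.01 t 16.9 gap 37.3
d [2.297, 1.283, 0.046] w [-0.0, -0.001, -0.174] rows>= 16 q6 -0.56 t 16.9 gap 37.3
```

Call:
apply_moves --moves '[[[1,0.55,-0.04],[0,0,0],0.2],[[1,0.55,-0.04],[0,0,0],0.2],[[1,0.55,-0.04],[0,0,0],0.2],[[1,0.55,-0.04],[0,0,0],0.2],[[1,0.55,-0.04],[0,0,0],0.2],[[1,0.55,-0.04],[0,0,0],0.2],[[1,0.55,-0.04],[0,0,0],0.2],[[1,0.55,-0.04],[0,0,0],0.2]]'

```text
clock: 17.57
eef_pos: [584.1, 53.9, 151.3]
eef_rot: [3.14, -0.0, 2.258]
wrist_force: [0.4, 0.2, -0.2]
finger_gap: 75.4
finger_force: 0.0
```

Call:
apply_moves --moves '[[[1,0.55,0],[0,0,0],0.15],[[1,0.55,0],[0,0,0],0.15],[[1,0.55,0],[0,0,0],0.15],[[1,0.55,0],[0,0,0],0.15],[[1,0.55,0],[0,0,0],0.15],[[1,0.55,0],[0,0,0],0.15],[[1,0.55,0],[0,0,0],0.15],[[1,0.55,0],[0,0,0],0.15],[[1,0.55,0],[0,0,0],0.15],[[1,0.55,0],[0,0,0],0.15]]'

```text
clock: 18.4
eef_pos: [534.3, 328.7, 150.4]
eef_rot: [-3.142, 0.0, 2.253]
wrist_force: [-0.8, 0.0, 0.1]
finger_gap: 80.1
finger_force: 0.0
```

```bash
python3 go.py 522 416 130 2.25; python3 - <<'E'
from h import *
im=viewer.camera("top")
c=(638,-215);g=rect(im,"top",c,80,8,3.75)
b=rect(im,"top",(522,416),50,28,4); G=b.mean(2); m=(G<np.median(G)-18).astype(np.uint8); 
cs,_=cv2.findContours(m,cv2.RETR_EXTERNAL,cv2.CHAIN_APPROX_NONE)
for q in cs:
    if cv2.contourArea(q)>3000:(u,v),r=cv2.minEnclosingCircle(q); print(p2w((u,v),(522,416),50,4),r/4)
cv2.imwrite("pics/k3.png",np.hstack([cv2.resize(g,(400,400)),b]))
s=rect(im,"top",(401,-228),60,16,6); gs=(s.mean(2)>150).astype(np.uint8); cs,_=cv2.findContours(gs,cv2.RETR_EXTERNAL,cv2.CHAIN_APPROX_NONE)
q=max(cs,key=cv2.contourArea);(u,v),r=cv2.minEnclosingCircle(q); print("ring",p2w((u,v),(401,-228),60,6),r/6)
E
```

```text
d [0.302, 0.182, 0.082] w [-0.0, 0.0, 0.001] rows>= 3 q6 -0.01 t 18.4 gap 80.1
[494.95249939 406.30500031] 42.97390365600586
[544.4897213 416.0205574] 21.447956085205078
ring [ 402.56488037 -227.38498942] 26.02020263671875
```

View pics/k3.png

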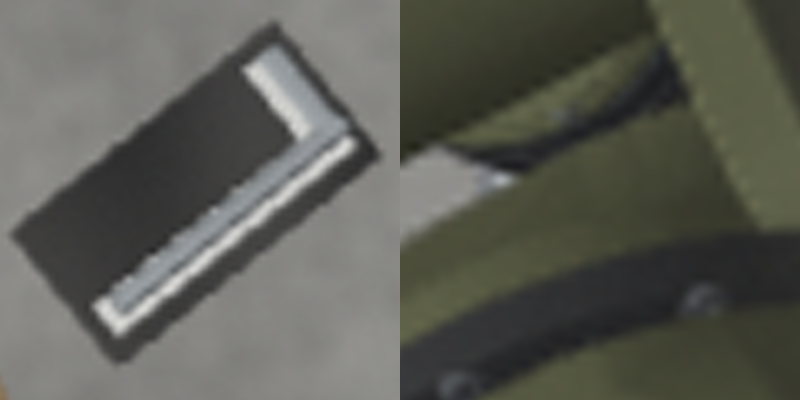

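The key is on its outline, about 4 mm off and well inside tolerance. The ring centre is at (402.5, -227.4). Now the ball.

Call:
apply_moves --moves '[[[0.12,0.08,0],[0,0,0],0.12],[[0.25,0.15,0],[0,0,0],0.12],[[0.3,0.182,0],[0,0,0],0.12],[[0.302,0.182,0],[0,0,0],0.12],[[0.302,0.182,0.1],[0,0,0],0.12],[[0.302,0.182,0.2],[0,0,0],0.12],[[0.302,0.182,0.3],[0,0,0],0.12],[[0.302,0.182,0.3],[0,0,0],0.12],[[0.302,0.182,0.3],[0,0,0],0.12],[[0.302,0.182,0.3],[0,0,0],0.12]]' --squeeze 10

```text
clock: 19.28
eef_pos: [522.9, 415.9, 77.3]
eef_rot: [3.14, 0.0, 2.252]
wrist_force: [0.6, 0.0, 0.0]
finger_gap: 82.6
finger_force: 0.0
```

```bash
python3 go.py 522 416 28 2.25; python3 look.py 522 416 28 80 b1
```

```text
d [0.002, -0.003, 0.197] w [0.001, 0.0, 0.001] rows>= 2 q6 -0.01 t 19.3 gap 82.6
```

View pics/b1.png

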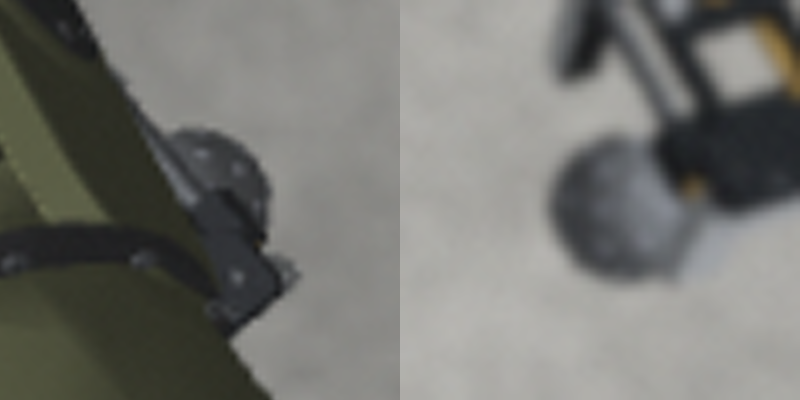

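The ball is still centred under the tool, so I'll descend and close gently.

Call:
apply_moves --moves '[[[0,0,0.08],[0,0,0],0.12],[[0,0,0.15],[0,0,0],0.12],[[0,0,0.19],[0,0,0],0.12],[[0,0,0.197],[0,0,0],0.12],[[0,0,0.197],[0,0,0],0.12],[[0,0,0.197],[0,0,0],0.25],[[0,0,0.197],[0,0,0],0.32],[[0,0,0.197],[0,0,0],0.4],[[0,0,0.197],[0,0,0],0.5],[[0,0,0.197],[0,0,0],0.5],[[0,0,0.197],[0,0,0],0.5],[[0,0,0.197],[0,0,0],0.5]]'

```text
clock: 20.38
eef_pos: [522.0, 416.6, 26.5]
eef_rot: [3.141, -0.0, 2.253]
wrist_force: [-0.2, -0.5, 2.9]
finger_gap: 55.5
finger_force: 10.0
```

Call:
apply_moves --moves '[[[0,0,0],[0,0,0],0.5],[[0,0,0],[0,0,0],0.5],[[0,0,-0.1],[0,0,0],0.5],[[0,0,-0.2],[0,0,0],0.5],[[0,0,-0.35],[0,0,0],0.5],[[0,0,-0.48],[0,0,0],0.5],[[0,0,-0.5],[0,0,0],0.5],[[0,0,-0.5],[0,0,0],0.5]]'

```text
clock: 21.05
eef_pos: [522.3, 416.9, 153.2]
eef_rot: [3.138, 0.0, 2.253]
wrist_force: [0.5, -0.5, -2.0]
finger_gap: 55.3
finger_force: 10.0
```

```bash
python3 go.py 402.5 -227.4 150 2.25;python3 go.py 402.5 -227.4 150 1.8
```

```text
d [-1.698, -1.997, 0.006] w [0.001, 0.0, 0.001] rows>= 16 q6 -1.19 t 21.1 gap 55.3
d [-1.698, -1.997, 0.006] w [0.001, -0.0, 0.144] rows>= 16 q6 -0.74 t 21.1 gap 55.3
```

Call:
apply_moves --moves '[[[-0.08,-0.1,0],[0,0,0],0.5],[[-0.18,-0.2,0],[0,0,0],0.5],[[-0.27,-0.32,0],[0,0,0],0.5],[[-0.36,-0.43,0],[0,0,0],0.5],[[-0.46,-0.54,0],[0,0,0],0.5],[[-0.55,-0.65,0],[0,0,0],0.5],[[-0.64,-0.76,0],[0,0,0],0.5],[[-0.74,-0.87,0],[0,0,0],0.5],[[-0.82,-0.97,0],[0,0,0],0.5],[[-0.85,-1,0],[0,0,0],0.5],[[-0.85,-1,0],[0,0,0],0.5],[[-0.85,-1,0],[0,0,0],0.5]]'

```text
clock: 22.05
eef_pos: [461.6, 94.0, 150.2]
eef_rot: [-3.14, -0.001, 2.252]
wrist_force: [-0.2, 0.4, -0.8]
finger_gap: 55.1
finger_force: 10.0
```

Call:
apply_moves --moves '[[[-0.08,-0.1,0],[0,0,0],0.5],[[-0.18,-0.2,0],[0,0,0],0.5],[[-0.27,-0.32,0],[0,0,0],0.5],[[-0.36,-0.43,0],[0,0,0],0.5],[[-0.46,-0.54,0],[0,0,0],0.5],[[-0.55,-0.65,0],[0,0,0],0.5],[[-0.64,-0.76,0],[0,0,0],0.5],[[-0.74,-0.87,0],[0,0,0],0.5],[[-0.82,-0.97,0],[0,0,0],0.5],[[-0.84,-1,0],[0,0,0],0.5],[[-0.84,-1,0],[0,0,0],0.5],[[-0.84,-1,0],[0,0,0],0.5]]'

```text
clock: 23.05
eef_pos: [400.7, -225.7, 150.5]
eef_rot: [-3.142, -0.001, 2.253]
wrist_force: [0.3, 0.1, -0.1]
finger_gap: 55.3
finger_force: 10.0
```

```bash
python3 go.py 402.5 -227.4 55 2.25
```

```text
d [-0.01, 0.001, 0.382] w [-0.0, -0.0, 0.001] rows>= 3 q6 -1.19 t 23.1 gap 55.3
```

Call:
apply_moves --moves '[[[-0.01,0,0.1],[0,0,0],0.5],[[-0.01,0,0.2],[0,0,0],0.5],[[-0.01,0,0.3],[0,0,0],0.5],[[-0.01,0,0.36],[0,0,0],0.5],[[-0.01,0,0.382],[0,0,0],0.5],[[-0.01,0,0.382],[0,0,0],0.5],[[-0.01,0,0.382],[0,0,0],0.5],[[-0.01,0,0.382],[0,0,0],0.5]]'

```text
clock: 23.72
eef_pos: [402.6, -228.5, 56.7]
eef_rot: [3.141, 0.002, 2.254]
wrist_force: [-0.2, 0.0, -0.4]
finger_gap: 55.2
finger_force: 10.0
```

```bash
python3 go.py 402.5 -227.4 36 2.25
```

```text
d [0.004, 0.003, 0.083] w [0.0, 0.0, 0.001] rows>= 1 q6 -1.19 t 23.7 gap 55.2
```

Call:
apply_moves --moves '[[[0.003,0.002,0.03],[0,0,0],0.5],[[0.003,0.002,0.055],[0,0,0],0.5],[[0.003,0.002,0.07],[0,0,0],0.5],[[0.003,0.002,0.08],[0,0,0],0.5],[[0.003,0.002,0.082],[0,0,0],0.5],[[0.003,0.002,0.082],[0,0,0],0.5],[[0.003,0.002,0.082],[0,0,0],0.38],[[0.003,0.002,0.082],[0,0,0],0.3],[[0.003,0.002,0.082],[0,0,0],0.2],[[0.003,0.002,0.082],[0,0,0],0.15],[[0.003,0.002,0.082],[0,0,0],0.15],[[0.003,0.002,0.082],[0,0,0],0.15]]'

```text
clock: 24.72
eef_pos: [401.7, -227.7, 35.1]
eef_rot: [3.142, -0.0, 2.253]
wrist_force: [0.2, -0.1, 0.3]
finger_gap: 80.0
finger_force: 0.0
```

Call:
apply_moves --moves '[[[0,0,-0.1],[0,0,0],0.15],[[0,0,-0.25],[0,0,0],0.15],[[0,0,-0.4],[0,0,0],0.15],[[0,0,-0.5],[0,0,0],0.15],[[-0.2,-0.4,-0.6],[0,0,0],0.15],[[-0.4,-0.7,-0.6],[0,0,0],0.15],[[-0.4,-0.8,-0.6],[0,0,0],0.15],[[-0.4,-0.8,-0.6],[0,0,0],0.15],[[-0.4,-0.8,-0.6],[0,0,0],0.15],[[-0.4,-0.8,-0.6],[0,0,0],0.15],[[-0.4,-0.8,-0.6],[0,0,0],0.15],[[-0.4,-0.8,-0.6],[0,0,0],0.15]]'

```text
clock: 25.72
eef_pos: [309.1, -431.7, 184.7]
eef_rot: [3.141, -0.001, 2.252]
wrist_force: [0.2, -0.1, -0.1]
finger_gap: 79.8
finger_force: 0.0
```

```bash
python3 - <<'E'
from h import *
print(manip.read_state()["eef_pos"])
im=viewer.camera("top")
L=[rect(im,"top",c,h,z,300/(2*h)) for c,h,z in (((402.5,-227.4),55,37),((450,7.5),95,33),((640,-214),80,10),((677,-13.5),75,11))]
cv2.imwrite("pics/f.png",np.hstack([np.vstack([np.hstack(L[:2]),np.hstack(L[2:])])]))
E
```

```text
[ 309.08148547 -431.72276902  184.74554812]
```

View pics/f.png

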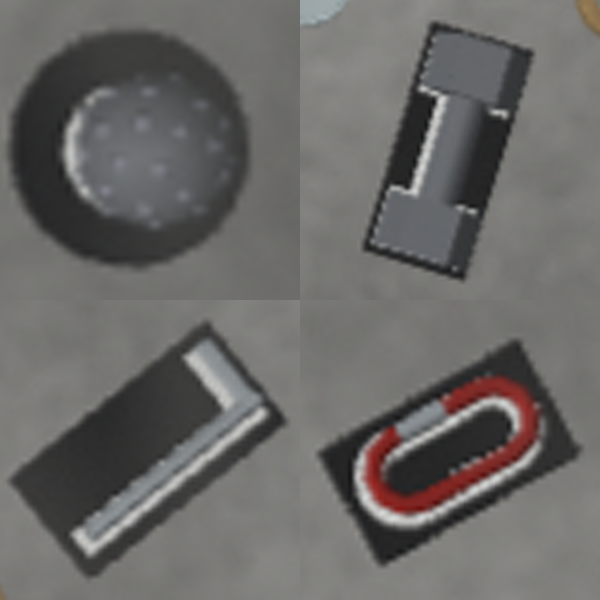

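Everything looks placed. I'll do one two-view check of the ball's position and height, since it has the tightest tolerance.

```bash
python3 - <<'E'
from h import *
from scipy.optimize import least_squares
# predicted ball silhouettes vs image for seated pose: refine by contour of nubbed grey disc
out=[]
for n in("top","scene"):
    im=viewer.camera(n);K,R,t=P(n)
    p=R@[402.5,-227.4,37]+t;u=(K@p)[:2]/p[2];r=28*K[0,0]/p[2]
    g=cv2.resize(im[int(u[1])-25:int(u[1])+25,int(u[0])-25:int(u[0])+25],None,fx=8,fy=8,interpolation=cv2.INTER_CUBIC)
    o=(u-np.floor(u)+25+.5)*8; cv2.circle(g,tuple(int(v) for v in o),int(r*8),(0,255,0),1); out.append(g)
cv2.imwrite("pics/f2.png",np.hstack(out))
E
```

```text
(no output)
```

View pics/f2.png

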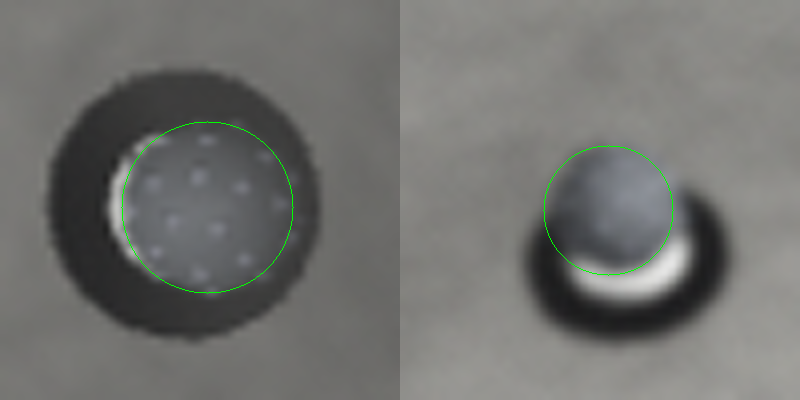

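In both views the predicted seated-ball circle matches the ball to within 1–2 mm, so it is seated. I'll hand in.

```bash
python3 -c "
from cell import manip
print(manip.sign_off())"
```

```text
the job is handed in; nothing more can be done
None
```

I placed the dumbbell, hex key and carabiner on their pads and the ball in its ring, and handed the job in at about 26 s; in the last views each thing looked within tolerance, but sign-off returned no verdict and I took no final check shot of the tumbler, which the arm kept clear of.

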